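Fasten the bread bin's draw latch

ROBOT

A 6-joint arm with a two-finger parallel gripper is mounted at the origin on the work surface. World frame = base frame: x ahead of the robot, y to its left, z up, the work surface at z = 0. Lengths are in mm, angles in rad, forces in N, time in s.
With the tool pointing down it reaches from about 300 to 850 mm from the base axis. Payload 4.2 kg.
Tool frame: the origin (TCP) lies on the centre line of the jaws, within the pads' length; the fingertips stand 11 mm ahead of it and the grasp point (between the pads) lies 8 mm behind it; z points along the fingers, y is the line along which they close (so a half turn about z gives the same grasp; the last joint's range is limited). The gripper opens to 91 mm and grips with 3 to 60 N. Pads are 32 mm wide; open, the fingers measure 118 mm over their backs; the gripper's body (76 mm by 178 mm) begins 60 mm behind the grasp point.
Start: joints at [1.214, 0.32, 1.565, -0, 1.257, -0.02], TCP at [190.023, 542.711, 203.876] pointing down, gripper open.
Joint ranges: [-3.11, 3.11], [-0.84, 2.01], [0.21, 2.61], [-1.34, 4.49], [0.05, 2.63], [-2.56, 2.56]. Speed limits (rad/s): [2.57, 2.57, 3.14, 3.14, 3.14, 3.14].

INTERFACE

Orientations are given as a unit quaternion [w, x, y, z].
In Python, from bench import robot gives the robot as it stands. The module is installed in compiled form; this text tells all that it offers.
- The arm moves only by the tool drive_tool, never from a script. Its argument "commands" is a list of rows, each an object with "jaw": the opening, from 0 (shut) to 1 (fully open); "travel": the shift along the tool's x, y, z in mm, a list of three; "twist": the turn about the tool's z in degrees. A call has 1 to 10 rows; each row is the pose to reach, as a shift and turn from the pose commanded when the call began, along the tool's axes at that moment; what a row does not reach only later rows make up. A row lasts 1/10 s, in which the tool goes at most 50 mm and 8.59 degrees, less where a joint would pass 70% of its speed; a pose out of reach is approached as far as the arm can. A call with a gripper value outside its range is refused whole. The fingers move at their own pace and stop on an object; the grip force is fixed at half the most. Time passes only in rows, so rows that repeat a pose let the fingers close. It gives the time, the measured TCP pose, the force, the opening and the grip force at its end, in the units of the state.
- robot.get_obs(): the state, without advancing time (a new reading comes with each control period).
- robot.snapshot(name): name is "scene" or "top" or "wrist"; returns the picture (400x640x3 uint8, blue, green, red); there is no depth.
- robot.camera_params(name): a dict with "mtx" (3x3 intrinsics, pixels), "R" (3x3) and "t" (3): a world point X has camera coordinates R X + t. Camera axes: x right, y down, z forward; pixel columns grow to the right and rows downward; lengths in mm; the calibration is good to about 2 mm. A picture is of the moment at which its call begins: read the wrist's pose just before it. camera_params takes no time and is no camera call; for the wrist camera it gives the pose at the moment of the call.
- robot.close_job(): hands the job in; it is judged then, once.
Trained networks look in the newest picture that a camera, given by its name, has taken for a name from the list of things; names that differ only in an ending like _2 or _b are one class to them, and where a whole thing is asked for, a point or a joint stands for the part that bears it (a point fixed in the world has none). Each returns a list of dicts, best first, with "p" (0 to 1); they miss things now and then, are a little off and sometimes report something else, mostly with a low value. They report only what shows in the picture. A call takes as long as a camera call.
- robot.search_frame(name, camera): "rect" ([left, top, right, bottom] in pixels, round what is visible of it).
- robot.outline_of(name, camera): "mask" (400x640 bool, what is visible of it) and "rect" ([left, top, right, bottom] in pixels, round what is visible of it).
- robot.pinpoint(name, camera): "position" ([column, row] in pixels: a listed point, or the origin of a listed thing).
The state is a dict: "time": time; "q": joint angles; "qd": joint speeds; "effort": joint torques, N m; "eef_pos": TCP position; "orientation": TCP orientation; "wrist_force": force on the tool from outside, world axes, zero at the start; "torque": the same for the moment, N m; "width": finger opening in mm; "gripper_force": force on a finger pad.
Only numpy, scipy, OpenCV 4.12 (cv2) and the standard library are available. Lean on these libraries where they do the work, as an engineer would, in place of code of your own. Each camera call takes 0.05 s, during which the arm holds its last target. There are 200 camera calls.

TASK

The lid of the long bread bin is shut but its draw latch is undone: flip the wire loop forward over the keeper hook on the lid, then press the lever back and fully down until it snaps over centre and stays flat by itself. Do not push the small square tin about; its latch is already closed.

Things in the scene. Friction and masses are not known exactly. Their poses are not given: they have to be found in the camera images.
- keeper (a point): Steel hook on the lid of the long bread bin (280 x 220 x 120 high, fixed). Point: seat of the loop's end bar, 32 above the bin top. Frame: x from lever to keeper (away from robot, yaw within 20 deg), z up. Wall 22 wide, hooked face at x=-3; lip to x=+3, z 5.5 to 9.5. The bar drops on the wall's +x side onto a ledge at z=-6, 46 wide, ending x=+37. Lever hinge: line along y at x=-70, z=0.
- loop_bar (a point): Middle of the end bar (along y) of the U-shaped loop of 6 mm steel wire, 42 wide outside, 84 from its free-swinging pivot on the lever (x axis: pivot to bar), 18 from the lever hinge. Starts folded back 10 to 40 deg past upright to the robot, bar 80 to 105 above the hinge; flops by its own weight. Swung forward, lever up, it lies loose 8 to 25 past the seat. Pinch across its width near the bar.
- lever_tip (a point): Upper face near the end of the flat steel lever (24 wide, 4 thick, 72 long). Closed: flat, pointing to the robot, point at x=-135, z=+8 in the keeper frame. Starts standing, leaning 17 to 40 deg from upright to the keeper (stop at 42); swings back through upright and down; stays where left. Hooked, it resists with 1 to 3 N over the last 50 deg and snaps down by itself in the last 15 deg.
- tin: Bystander left or right of the bread bin: small enamel tin, 130 wide, 160 deep, 105 high, loose, with the same kind of latch already closed on top (up to 150 high). Origin at the centre of its underside. A white mug and a glass jar stand farther off.

How it is judged:
By the outcome, as a careful person would: the job done as asked, in the order asked, and still so for the second after the job is handed in, with the robot touching nothing.
It also fails if it takes over 45 s, if anything falls off the work surface, if the arm or the gripper's body presses on something with over 40 N, if the wrist force passes 120 N, or if a joint passes its speed limit or range.

## Working session

There is one attempt and no reset: what is moved stays moved. The work goes in short steps, Python scripts to look and compute and a tool call to move; the robot and the scene stay as the last step left them, time stands still between calls to the robot, and variables do not carry over. Pictures are saved under pics/ and viewed, at most 13 in all, crops included, and the job is handed in when it is done.

Besides the shell and the picture viewer there is one more tool, called as name([rows], argument=value, ...), one row to a line, values as JSON. drive_tool: Moves the arm, as the interface text tells. Its arguments: {"type":"object","properties":{"commands":{"type":"array"}},"required":["commands"]}

```bash
mkdir -p pics; cat > h.py <<'E'
import numpy as np, cv2
from bench import robot
def cam(n):
    c=robot.camera_params(n); return np.array(c["mtx"]),np.array(c["R"]),np.array(c["t"])
def proj(n,X):
    K,R,t=cam(n); p=K@(R@np.array(X,float)+t); return p[:2]/p[2]
def ray(c,uv):
    K,R,t=c; d=R.T@np.linalg.solve(K,[uv[0],uv[1],1.]); return -R.T@t, d/np.linalg.norm(d)
def tri(obs):
    A=np.zeros((3,3));b=np.zeros(3)
    for c,uv in obs:
        o,d=ray(c,uv);P=np.eye(3)-np.outer(d,d);A+=P;b+=P@o
    X=np.linalg.solve(A,b)
    res=[np.linalg.norm((np.eye(3)-np.outer(d,d))@(X-o)) for o,d in (ray(c,u) for c,u in obs)]
    return X,res
def look(names,cams=("scene","top","wrist")):
    out={}
    for c in cams:
        C=cam(c);im=robot.snapshot(c);cv2.imwrite(f"pics/{c}_{robot.get_obs()['time']:.2f}.png",im);cv2.imwrite(f"pics/last_{c}.png",im)
        for n in names:
            r=robot.pinpoint(n,c)
            for k in r[:2]: print(c,n,round(k["p"],2),np.round(k["position"],1))
            if r: out.setdefault(n,[]).append((C,r[0]["position"],r[0]["p"]))
    for n,l in out.items():
        if len(l)>1:
            l=sorted(l,key=lambda a:-a[2])
            X,res=tri([(a,b) for a,b,_ in l]);print(n,"3D",X.round(1),"res",np.round(res,1))
    return out
E
python3 - <<'E'
from h import *
look(["keeper","loop_bar","lever_tip","tin"])
for n in("scene","top","wrist"):
    K,R,t=cam(n);print(n,(-R.T@t).round(0),R[2].round(2))
a=cv2.imread("pics/last_scene.png");b=cv2.imread("pics/last_top.png")
cv2.imwrite("pics/both.png",cv2.resize(np.vstack([a,b]),(480,600)) if 0 else a)
o=robot.get_obs();print(o["time"],o["eef_pos"],o["orientation"],o["width"])
E
```

```text
scene keeper 0.59 [229.9 144.9]
scene loop_bar 0.72 [276.6  98.8]
scene lever_tip 0.55 [237.6 120.9]
scene tin 0.62 [369.4 308.5]
top loop_bar 0.69 [233.  193.6]
top loop_bar 0.55 [452.9 182. ]
top lever_tip 0.57 [456.6 143.1]
top tin 0.55 [231.5 187.7]
loop_bar 3D [542.1  42.1 385.9] res [84.1 84.1]
lever_tip 3D [ 586.8 -206.3  204.2] res [4.2 4.2]
tin 3D [559.3 172.6   5.2] res [2. 2.]
scene [888. 499. 807.] [-0.38 -0.55 -0.75]
top [375. -21. 851.] [ 0.18  0.02 -0.98]
wrist [111. 570. 385.] [ 0.27 -0.1  -0.96]
0.75 [190.01092256 542.71605242 203.89871209] [1.62491953e-05 1.67574489e-01 9.85859414e-01 7.79074327e-05] 91.20643851528423
```

View pics/last_scene.png

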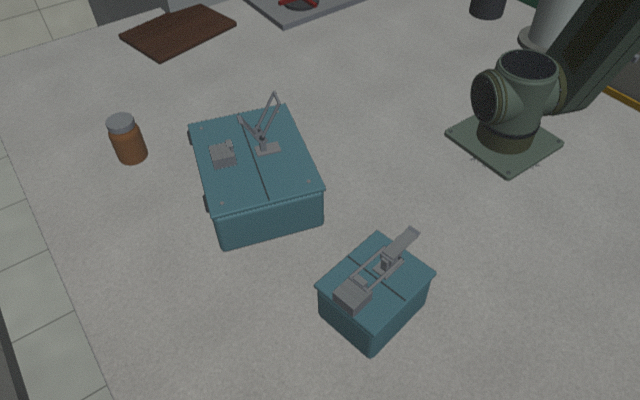

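View pics/last_top.png

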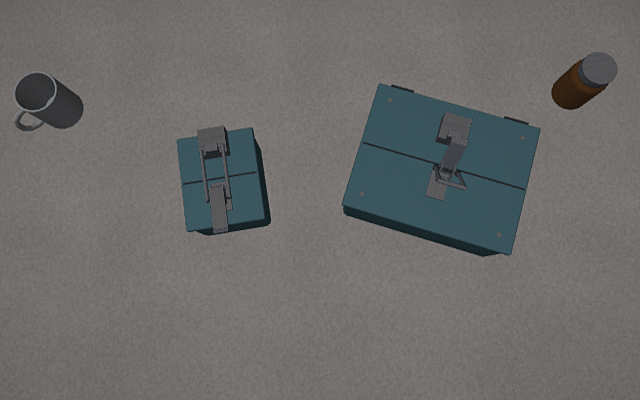

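The scene view shows the bread bin with the loop's bar at about (276,95), the lever end at (240,118) and the keeper at (228,147). In the top view the bin's corners are near (378,84), (540,128), (512,254) and (344,206), with the loop bar near (453,184) and the keeper near (456,125). The tin is to the left, and its latch is closed.

```bash
python3 - <<'E'
from h import *
from scipy.spatial.transform import Rotation as Ro
S=cam("scene");T=cam("top")
def onz(c,uv,z):
    o,d=ray(c,uv);return o+d*(z-o[2])/d[2]
cs=[onz(T,u,120) for u in [(378,84),(540,128),(512,254),(344,206)]]
for i in range(4): 
    d=cs[(i+1)%4]-cs[i];print(cs[i].round(1),np.linalg.norm(d).round(1),np.degrees(np.arctan2(d[1],d[0])).round(1))
print("loop",tri([(S,(276.6,98.8)),(T,(452.9,182))]))
k=onz(S,(229.9,144.9),152);print("keeper from scene z152",k,proj("top",k))
print("tip",tri([(S,(237.6,120.9)),(T,(456.6,143.1))]))
im=cv2.imread("pics/last_scene.png")[70:190,180:320];t=cv2.imread("pics/last_top.png")[90:220,390:530]
cv2.imwrite("pics/c1.png",np.hstack([cv2.resize(im,(400,343),interpolation=2),cv2.resize(t,(400,343),interpolation=2)]))
E
```

```text
[716.4 -97.2 120. ] 281.9 -106.3
[ 637.2 -367.7  120. ] 219.7 163.8
[ 426.2 -306.5  120. ] 278.8 74.0
[503.  -38.5 120. ] 221.3 -15.4
loop (array([ 515.10046538, -184.59074008,  239.35030818]), [np.float64(1.4741982745745321), np.float64(1.4741982745746423)])
keeper from scene z152 [ 611.99767071 -215.5164585   152.        ] [454.73711679 136.08504991]
tip (array([ 586.76612635, -206.27528409,  204.24518706]), [np.float64(4.157252933980294), np.float64(4.157252933980143)])
```

View pics/c1.png

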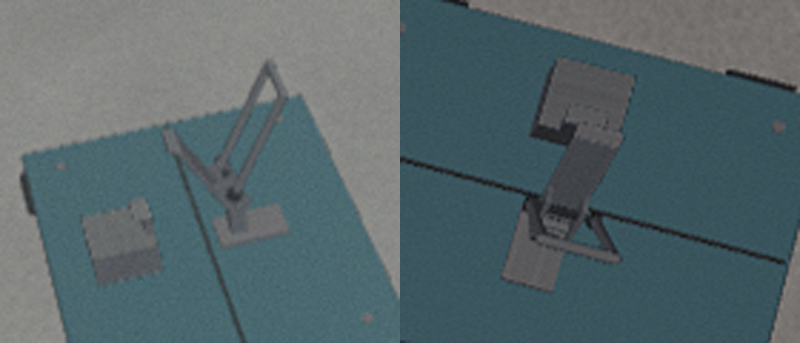

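Both measurements agree with the given sizes. The pivot-to-bar distance comes out at 85, the bar is 87 above the hinge, the yaw is -16° and the keeper is at (612,-215.5,152). I'll go above the loop now.

drive_tool([
  {"jaw": 1,"travel": [-30,-30,-40],"twist": -3.3},
  {"jaw": 1,"travel": [-551,-582,-146],"twist": -3.3},
  {"jaw": 1,"travel": [-551,-582,-146],"twist": -3.3},
  {"jaw": 1,"travel": [-551,-582,-146],"twist": -3.3},
  {"jaw": 1,"travel": [-551,-582,-146],"twist": -3.3},
  {"jaw": 1,"travel": [-551,-582,-146],"twist": -3.3},
  {"jaw": 1,"travel": [-551,-582,-146],"twist": -3.3},
  {"jaw": 1,"travel": [-551,-582,-146],"twist": -3.3},
  {"jaw": 1,"travel": [-551,-582,-146],"twist": -3.3},
  {"jaw": 1,"travel": [-551,-582,-146],"twist": -3.3},
])

```text
time: 1.75
eef_pos: [387.7, 101.4, 303.8]
orientation: [0.001, 0.139, 0.99, 0.0]
wrist_force: [1.6, 0.3, -0.3]
width: 91.4
gripper_force: 0.0
```

drive_tool([
  {"jaw": 1,"travel": [-205,-243,-41],"twist": 0},
  {"jaw": 1,"travel": [-205,-243,-41],"twist": 0},
  {"jaw": 1,"travel": [-205,-243,-41],"twist": 0},
  {"jaw": 1,"travel": [-205,-243,-41],"twist": 0},
  {"jaw": 1,"travel": [-205,-243,-41],"twist": 0},
  {"jaw": 1,"travel": [-205,-243,-41],"twist": 0},
  {"jaw": 1,"travel": [-205,-243,-41],"twist": 0},
  {"jaw": 1,"travel": [-205,-243,-41],"twist": 0},
  {"jaw": 1,"travel": [-205,-243,-41],"twist": 0},
])

```text
time: 2.65
eef_pos: [517.1, -186.5, 343.8]
orientation: [-0.001, 0.139, 0.99, 0.0]
wrist_force: [0.5, 1.2, -0.1]
width: 91.3
gripper_force: 0.0
```

```bash
cat >> h.py <<'E'
KP=np.array([612,-215.5,152.]);XH=np.array([.961,-.276,0]);YH=np.array([.276,.961,0])
def kf(X): d=np.array(X)-KP; return np.array([d@XH,d@YH,d[2]]).round(1)
def wk(p): return KP+p[0]*XH+p[1]*YH+np.array([0,0,p[2]])
E
python3 - <<'E'
from h import *
o=robot.get_obs();print(kf(o["eef_pos"]),o["orientation"].round(3) if hasattr(o["orientation"],"round") else o["orientation"])
out=look(["keeper","loop_bar","lever_tip"],("wrist","scene","top"))
for p in [(0,0,0),(-102,0,87),(-27,0,52)]: print(p,proj("wrist",wk(p)).round(0),proj("scene",wk(p)).round(0),proj("top",wk(p)).round(0))
E
```

```text
[-99.2   1.7 191.8] [-0.001  0.139  0.99   0.   ]
wrist keeper 0.81 [323.7 249.8]
wrist loop_bar 0.56 [324.4 198.1]
wrist lever_tip 0.86 [318.6 248. ]
scene keeper 0.9 [229.3 145.4]
scene loop_bar 0.49 [276.6  95.1]
scene lever_tip 0.81 [238.6 121.5]
top keeper 0.88 [454.3 134.4]
top loop_bar 0.57 [454.  185.3]
top lever_tip 0.93 [457.3 141.7]
keeper 3D [ 614.  -212.1  154.3] res [0.7 2.1 2.5]
loop_bar 3D [ 512.1 -183.5  246.8] res [2.6 2.3 1.1]
lever_tip 3D [ 586.7 -207.8  202.5] res [2.8 1.6 1.8]
(0, 0, 0) [320. 249.] [230. 145.] [455. 136.]
(-102, 0, 87) [319. 198.] [276.  98.] [454. 184.]
(-27, 0, 52) [320. 248.] [240. 121.] [460. 141.]
```

View pics/last_wrist.png

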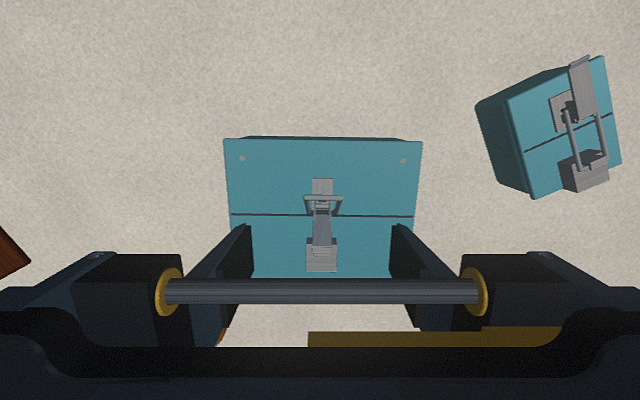

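The wrist view shows the loop's bar at (323,198), upright and centred between the jaws at about (320). The bin seam is level, so the yaw is right. I'll descend and pinch.

drive_tool([
  {"jaw": 1,"travel": [0,1,50],"twist": 0},
  {"jaw": 1,"travel": [0,1,90],"twist": 0},
  {"jaw": 1,"travel": [0,1,116],"twist": 0},
  {"jaw": 0.4,"travel": [0,1,116],"twist": 0},
  {"jaw": 0.4,"travel": [0,1,116],"twist": 0},
  {"jaw": 0.4,"travel": [0,1,116],"twist": 0},
  {"jaw": 0.4,"travel": [0,1,116],"twist": 0},
  {"jaw": 0.4,"travel": [0,1,116],"twist": 0},
])

```text
time: 4.05
eef_pos: [518.3, -186.0, 229.5]
orientation: [0.001, 0.139, 0.99, -0.0]
wrist_force: [-0.9, -0.4, 1.0]
width: 54.0
gripper_force: 0.0
```

```bash
python3 - <<'E'
from h import *
o=robot.get_obs();print(kf(o["eef_pos"]),o["width"],o["gripper_force"])
out=look(["loop_bar","lever_tip"],("scene","top"))
im=cv2.imread("pics/last_scene.png")[40:190,180:340]
cv2.imwrite("pics/c2.png",cv2.resize(im,(640,600),interpolation=2))
E
```

```text
[-98.1   2.5  77.5] 53.983184392037 0.0
scene loop_bar 0.42 [277.1  98.8]
scene lever_tip 0.68 [239.1 120.9]
top loop_bar 0.44 [233.9 191.5]
top lever_tip 0.62 [455.2 135.1]
top lever_tip 0.57 [456.5 141.1]
loop_bar 3D [543.   41.9 385.5] res [82.6 82.6]
lever_tip 3D [ 591.8 -198.4  214.1] res [0.8 0.8]
```

View pics/c2.png

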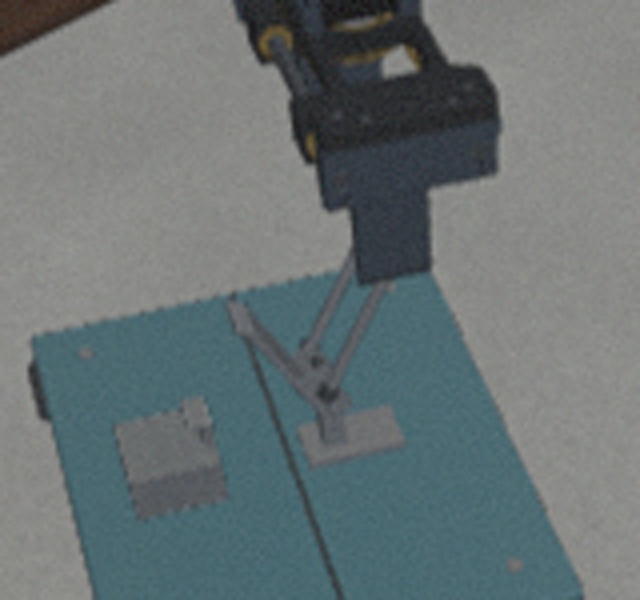

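The crop shows the fingers astride the loop's upper end and still closing (width 54). I'll finish the pinch.

drive_tool([
  {"jaw": 0.3,"travel": [0,0,0],"twist": 0},
  {"jaw": 0.3,"travel": [0,0,0],"twist": 0},
  {"jaw": 0.3,"travel": [0,0,0],"twist": 0},
  {"jaw": 0.3,"travel": [0,0,0],"twist": 0},
])

```text
time: 4.75
eef_pos: [517.7, -185.4, 228.5]
orientation: [0.0, 0.139, 0.99, 0.0]
wrist_force: [-0.6, 4.2, 5.2]
width: 40.3
gripper_force: 30.0
```

drive_tool([
  {"jaw": 0.3,"travel": [-12,0,-5.4],"twist": 0},
  {"jaw": 0.3,"travel": [-25,0,-9],"twist": 0},
  {"jaw": 0.3,"travel": [-39,0,-10.2],"twist": 0},
  {"jaw": 0.3,"travel": [-53,0,-9],"twist": 0},
  {"jaw": 0.3,"travel": [-66.5,0,-5.4],"twist": 0},
  {"jaw": 0.3,"travel": [-79,0,0.5],"twist": 0},
  {"jaw": 0.3,"travel": [-90.5,0,8.5],"twist": 0},
  {"jaw": 0.3,"travel": [-100.5,0,18.4],"twist": 0},
  {"jaw": 0.3,"travel": [-108.5,0,30],"twist": 0},
  {"jaw": 0.3,"travel": [-108.5,0,30],"twist": 0},
])

```text
time: 5.75
eef_pos: [624.9, -217.2, 197.1]
orientation: [0.002, 0.139, 0.99, -0.001]
wrist_force: [2.9, -0.2, 3.8]
width: 40.4
gripper_force: 30.0
```

```bash
python3 - <<'E'
from h import *
o=robot.get_obs();print(kf(o["eef_pos"]),o["width"],o["gripper_force"],o["wrist_force"])
out=look(["loop_bar","lever_tip"],("scene","top"))
im=cv2.imread("pics/last_scene.png")[40:190,180:340]
cv2.imwrite("pics/c3.png",cv2.resize(im,(640,600),interpolation=2))
E
```

```text
[12.9  2.  45.1] 40.40196702710792 30.026983469724655 [ 2.90722041 -0.20934899  3.76568808]
scene loop_bar 0.72 [217.4 123.4]
scene lever_tip 0.63 [236.3 122.6]
top lever_tip 0.97 [457.2 141.8]
lever_tip 3D [ 589.7 -208.   200.6] res [3.8 3.8]
```

View pics/c3.png

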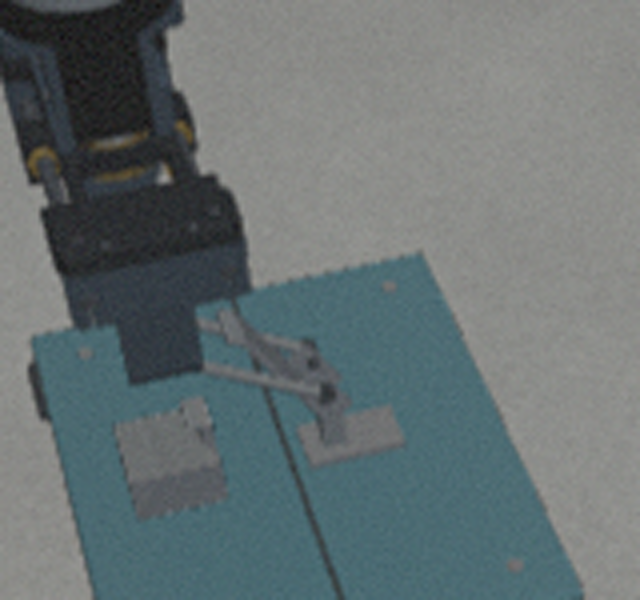

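The loop is held and swung forward to about 60° past upright, and the lever has barely moved. I'll lower a bit more, then release.

drive_tool([
  {"jaw": 0.3,"travel": [-4,0,9],"twist": 0},
  {"jaw": 0.3,"travel": [-7,0,19],"twist": 0},
  {"jaw": 0.3,"travel": [-9,0,27],"twist": 0},
  {"jaw": 0.8,"travel": [-9,0,27],"twist": 0},
  {"jaw": 0.8,"travel": [-9,0,27],"twist": 0},
  {"jaw": 0.8,"travel": [-9,0,27],"twist": 0},
  {"jaw": 0.8,"travel": [-9,0,27],"twist": 0},
  {"jaw": 0.8,"travel": [-9,0,0],"twist": 0},
  {"jaw": 0.8,"travel": [-9,0,-45],"twist": 0},
  {"jaw": 0,"travel": [-15,0,-75],"twist": 0},
])

```text
time: 7.05
eef_pos: [636.3, -219.8, 276.5]
orientation: [0.001, 0.139, 0.99, -0.0]
wrist_force: [0.8, -1.6, -0.2]
width: 67.4
gripper_force: 0.0
```

```bash
python3 - <<'E'
from h import *
o=robot.get_obs();print(o["time"],kf(o["eef_pos"]),o["width"],o["gripper_force"],o["wrist_force"])
out=look(["loop_bar","lever_tip"],("scene","top"))
im=cv2.imread("pics/last_scene.png")[70:190,180:320];t=cv2.imread("pics/last_top.png")[90:220,390:530]
cv2.imwrite("pics/c4.png",np.hstack([cv2.resize(im,(400,343),interpolation=2),cv2.resize(t,(400,343),interpolation=2)]))
E
```

```text
7.05 [ 24.6   2.6 124.5] 67.38993335318457 0.0 [ 0.84546069 -1.60070638 -0.16647071]
scene lever_tip 0.95 [243.4 119. ]
top loop_bar 0.53 [453.7 130.3]
top loop_bar 0.35 [457.4 145.7]
top lever_tip 0.61 [456.5 146.2]
lever_tip 3D [ 578.4 -202.7  208.4] res [1.4 1.4]
```

View pics/c4.png

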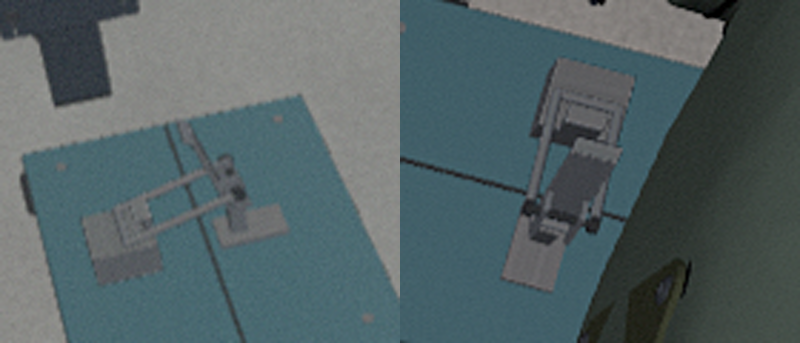

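The loop's bar has dropped over the hook: in the top crop the bar is past the hook at (590,105), and the lever is still leaning forward. I'll close the jaws and put them behind the lever.

drive_tool([
  {"jaw": 0,"travel": [22,0,0],"twist": 0},
  {"jaw": 0,"travel": [22,0,0],"twist": 0},
  {"jaw": 0,"travel": [22,0,0],"twist": 0},
  {"jaw": 0,"travel": [22,0,0],"twist": 0},
  {"jaw": 0,"travel": [22,0,0],"twist": 0},
  {"jaw": 0,"travel": [22,0,0],"twist": 0},
  {"jaw": 0,"travel": [22,0,30],"twist": 0},
  {"jaw": 0,"travel": [22,0,55],"twist": 0},
  {"jaw": 0,"travel": [22,0,68],"twist": 0},
  {"jaw": 0,"travel": [22,0,68],"twist": 0},
])

```text
time: 8.35
eef_pos: [614.4, -213.4, 203.0]
orientation: [-0.002, 0.139, 0.99, 0.001]
wrist_force: [-0.2, -0.3, 0.2]
width: 0.8
gripper_force: 0.0
```

```bash
python3 - <<'E'
from h import *
o=robot.get_obs();print(o["time"],kf(o["eef_pos"]),o["width"],o["gripper_force"],o["wrist_force"])
look(["lever_tip","loop_bar"],("scene","top"))
E
```

```text
8.35 [ 1.7  2.7 51. ] 0.8052550447618679 0.0 [-0.20831804 -0.33739556  0.18200466]
scene lever_tip 0.7 [241.5 118.5]
scene loop_bar 0.56 [221.7 148.7]
top lever_tip 0.83 [455.4 145.6]
top loop_bar 0.63 [455.3 128.1]
lever_tip 3D [ 580.5 -202.2  210. ] res [3.4 3.4]
loop_bar 3D [ 628.  -219.2  147.3] res [1.1 1.1]
```

drive_tool([
  {"jaw": 0,"travel": [22,0,-5],"twist": 0},
  {"jaw": 0,"travel": [38,0,-11],"twist": 0},
  {"jaw": 0,"travel": [48,0,-15],"twist": 0},
  {"jaw": 0,"travel": [57,0,-15.5],"twist": 0},
  {"jaw": 0,"travel": [67,0,-14.5],"twist": 0},
  {"jaw": 0,"travel": [76,0,-11.5],"twist": 0},
  {"jaw": 0,"travel": [86,0,-9],"twist": 0},
  {"jaw": 0,"travel": [96,0,-4],"twist": 0},
  {"jaw": 0,"travel": [96,0,-4],"twist": 0},
])

```text
time: 9.55
eef_pos: [521.2, -186.7, 208.2]
orientation: [-0.001, 0.139, 0.99, 0.0]
wrist_force: [0.3, 0.3, 0.3]
width: 0.2
gripper_force: 0.0
```

```bash
python3 - <<'E'
from h import *
o=robot.get_obs();print(o["time"],kf(o["eef_pos"]),o["width"],o["gripper_force"],o["wrist_force"])
look(["lever_tip","loop_bar"],("scene","top"))
im=cv2.imread("pics/last_scene.png")[50:190,180:320];t=cv2.imread("pics/last_top.png")[90:220,390:530]
cv2.imwrite("pics/c5.png",np.hstack([cv2.resize(im,(400,400),interpolation=2),cv2.resize(t,(400,400),interpolation=2)]))
E
```

```text
9.55 [-95.2   2.6  56.2] 0.2111749634586941 0.0 [0.34844508 0.29923644 0.33720175]
scene lever_tip 0.76 [247.5 116.7]
scene loop_bar 0.5 [222.8 150.9]
top lever_tip 0.44 [454.1 153.3]
top loop_bar 0.44 [456. 131.]
lever_tip 3D [ 568.6 -199.7  210.3] res [3.4 3.4]
loop_bar 3D [ 626.  -222.4  138.2] res [0.7 0.7]
```

View pics/c5.png

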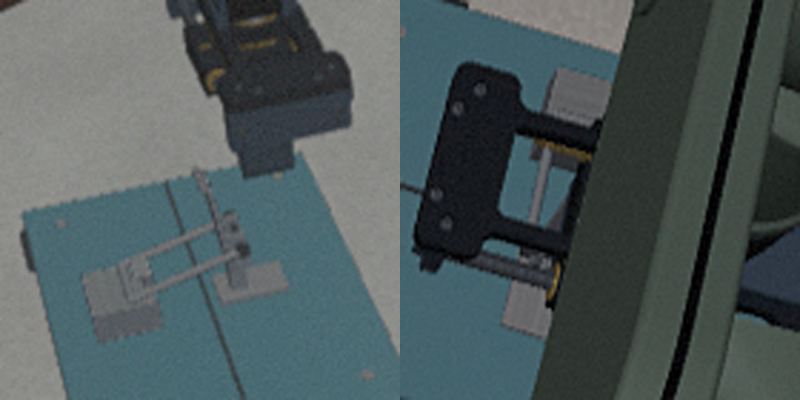

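The fingertips slipped over the lever's end. The lever only went to about 15° from upright, and the loop is still over the hook. I'll go back round and push lower on the lever.

drive_tool([
  {"jaw": 0,"travel": [0,0,-50],"twist": 0},
  {"jaw": 0,"travel": [-10,0,-56],"twist": 0},
  {"jaw": 0,"travel": [-55,0,-56],"twist": 0},
  {"jaw": 0,"travel": [-95,0,-56],"twist": 0},
  {"jaw": 0,"travel": [-97,0,-50],"twist": 0},
  {"jaw": 0,"travel": [-97,0,-10],"twist": 0},
  {"jaw": 0,"travel": [-97,0,22],"twist": 0},
  {"jaw": 0,"travel": [-97,0,22],"twist": 0},
])

```text
time: 10.65
eef_pos: [612.9, -212.8, 181.8]
orientation: [-0.006, 0.139, 0.99, 0.001]
wrist_force: [0.4, 0.9, -0.3]
width: 0.2
gripper_force: 0.0
```

```bash
python3 - <<'E'
from h import *
o=robot.get_obs();print(o["time"],kf(o["eef_pos"]),o["width"],o["gripper_force"],o["wrist_force"])
look(["lever_tip","loop_bar"],("scene","top"))
E
```

```text
10.65 [ 0.1  2.8 29.8] 0.24015411457933616 0.0 [ 0.38795657  0.87676948 -0.30284522]
scene lever_tip 0.92 [248.8 115.1]
scene lever_tip 0.21 [231.5 144.7]
scene loop_bar 0.69 [225.  148.9]
top lever_tip 0.97 [456.9 151.4]
top loop_bar 0.68 [455.1 127.5]
lever_tip 3D [ 567.9 -200.5  214.6] res [0.5 0.5]
loop_bar 3D [ 625.6 -215.8  149.5] res [2.2 2.2]
```

drive_tool([
  {"jaw": 0,"travel": [20,0,-9],"twist": 0},
  {"jaw": 0,"travel": [38,0,-15],"twist": 0},
  {"jaw": 0,"travel": [46,0,-18],"twist": 0},
  {"jaw": 0,"travel": [53.5,0,-20],"twist": 0},
  {"jaw": 0,"travel": [61.5,0,-21],"twist": 0},
  {"jaw": 0,"travel": [70,0,-21],"twist": 0},
  {"jaw": 0,"travel": [79.5,0,-20],"twist": 0},
  {"jaw": 0,"travel": [79.5,0,-20],"twist": 0},
])

```text
time: 11.75
eef_pos: [538.5, -191.7, 206.9]
orientation: [-0.001, 0.139, 0.99, 0.0]
wrist_force: [0.6, -0.0, 0.4]
width: 0.4
gripper_force: 0.0
```

```bash
python3 - <<'E'
from h import *
o=robot.get_obs();print(o["time"],kf(o["eef_pos"]),o["width"],o["gripper_force"],o["wrist_force"])
look(["lever_tip","loop_bar"],("scene","top"))
im=cv2.imread("pics/last_scene.png")[50:190,180:320];t=cv2.imread("pics/last_top.png")[90:220,390:530]
cv2.imwrite("pics/c6.png",np.hstack([cv2.resize(im,(400,400),interpolation=2),cv2.resize(t,(400,400),interpolation=2)]))
E
```

```text
11.75 [-77.2   2.6  54.9] 0.35480683352072323 0.0 [ 0.59156393 -0.04605173  0.3723966 ]
scene lever_tip 0.94 [271.9 114.1]
scene loop_bar 0.67 [230.7 151.1]
top lever_tip 0.76 [443.1 182.4]
top loop_bar 0.56 [453.8 136.4]
top loop_bar 0.47 [454.1 136. ]
lever_tip 3D [ 525.3 -182.3  207.5] res [3. 3.]
loop_bar 3D [ 614.6 -216.4  137.4] res [2.2 2.2]
```

View pics/c6.png

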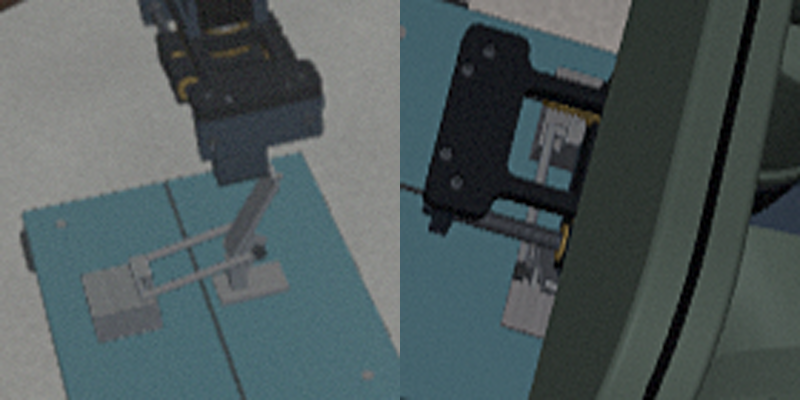

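The lever is now about 35° past upright toward the robot, with the loop drawn against the hook. I'll continue down.

drive_tool([
  {"jaw": 0,"travel": [6,0,2],"twist": 0},
  {"jaw": 0,"travel": [11.5,0,4.5],"twist": 0},
  {"jaw": 0,"travel": [16,0,7],"twist": 0},
  {"jaw": 0,"travel": [20.5,0,10],"twist": 0},
  {"jaw": 0,"travel": [25,0,13.5],"twist": 0},
  {"jaw": 0,"travel": [28.5,0,17],"twist": 0},
  {"jaw": 0,"travel": [31.5,0,21],"twist": 0},
  {"jaw": 0,"travel": [34.5,0,25.5],"twist": 0},
  {"jaw": 0,"travel": [37,0,30],"twist": 0},
  {"jaw": 0,"travel": [39,0,34],"twist": 0},
])

```text
time: 13.05
eef_pos: [501.8, -181.2, 172.5]
orientation: [-0.0, 0.139, 0.99, 0.0]
wrist_force: [0.0, 0.7, 0.7]
width: 0.7
gripper_force: 0.1
```

```bash
python3 - <<'E'
from h import *
o=robot.get_obs();print(o["time"],kf(o["eef_pos"]),o["width"],o["gripper_force"],o["wrist_force"])
look(["lever_tip","loop_bar"],("scene","top"))
E
```

```text
13.05 [-115.3    2.5   20.5] 0.6715078594617695 0.11664226789434906 [0.01507523 0.73907916 0.71767998]
scene lever_tip 0.66 [287.2 122.1]
scene loop_bar 0.78 [227.9 148.6]
top loop_bar 0.46 [453.8 134.6]
loop_bar 3D [ 617.2 -216.4  144.3] res [0.1 0.1]
```

drive_tool([
  {"jaw": 0,"travel": [4,0,2],"twist": 0},
  {"jaw": 0,"travel": [8,0,3],"twist": 0},
  {"jaw": 0,"travel": [8,0,3],"twist": 0},
  {"jaw": 0,"travel": [8,0,3],"twist": 0},
])

```text
time: 13.75
eef_pos: [494.5, -179.1, 170.2]
orientation: [0.0, 0.139, 0.99, 0.0]
wrist_force: [0.2, 0.5, -0.3]
width: 0.4
gripper_force: 0.0
```

```bash
python3 - <<'E'
from h import *
o=robot.get_obs();print(o["time"],kf(o["eef_pos"]),o["wrist_force"])
look(["lever_tip","loop_bar"],("scene",))
print(proj("scene",wk((-135,2.5,8))))
im=cv2.imread("pics/last_scene.png")[50:190,180:320]
cv2.imwrite("pics/c7.png",cv2.resize(im,(560,560),interpolation=2))
E
```

```text
13.75 [-122.9    2.5   18.2] [ 0.22676541  0.53442659 -0.25617219]
scene lever_tip 0.87 [289.8 128.8]
scene loop_bar 0.61 [228.5 145.7]
[294.86132022 127.08221344]
```

View pics/c7.png

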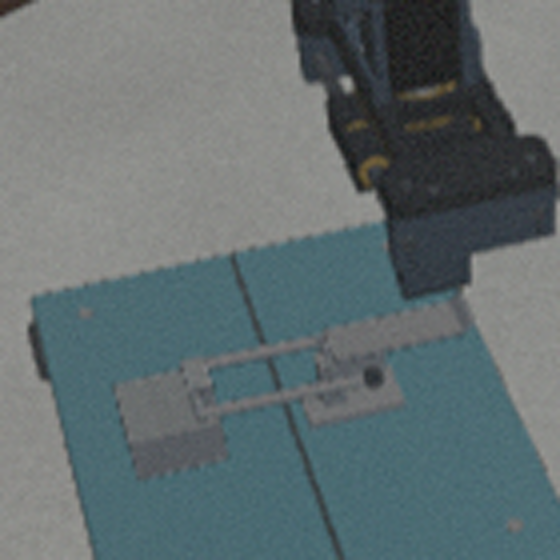

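The lever has snapped flat below the fingertips. I'll press lightly once more, then withdraw and check.

drive_tool([
  {"jaw": 0,"travel": [0,0,2],"twist": 0},
  {"jaw": 0,"travel": [0,0,4],"twist": 0},
  {"jaw": 0,"travel": [0,0,4],"twist": 0},
])

```text
time: 14.2
eef_pos: [494.4, -179.1, 165.7]
orientation: [-0.0, 0.139, 0.99, 0.0]
wrist_force: [0.5, 1.0, 0.5]
width: 0.3
gripper_force: 0.0
```

drive_tool([
  {"jaw": 0,"travel": [0,0,-40],"twist": 0},
  {"jaw": 0,"travel": [0,0,-90],"twist": 0},
  {"jaw": 0,"travel": [30,0,-130],"twist": 0},
  {"jaw": 0,"travel": [70,0,-150],"twist": 0},
  {"jaw": 0,"travel": [100,0,-150],"twist": 0},
  {"jaw": 0,"travel": [100,0,-150],"twist": 0},
  {"jaw": 0,"travel": [100,0,-150],"twist": 0},
])

```text
time: 14.9
eef_pos: [398.5, -151.6, 316.5]
orientation: [0.001, 0.139, 0.99, -0.0]
wrist_force: [0.4, -0.7, -0.2]
width: 0.3
gripper_force: 0.0
```

```bash
python3 - <<'E'
from h import *
o=robot.get_obs();print(o["time"],kf(o["eef_pos"]),o["wrist_force"])
out=look(["lever_tip","loop_bar","tin"],("scene","top"))
if len(out.get("lever_tip",[]))>1: print(kf(tri([(a,b) for a,b,_ in out["lever_tip"]])[0]))
if len(out.get("loop_bar",[]))>1: print(kf(tri([(a,b) for a,b,_ in out["loop_bar"]])[0]))
im=cv2.imread("pics/last_scene.png")[70:190,180:320];t=cv2.imread("pics/last_top.png")[90:220,390:530]
cv2.imwrite("pics/c8.png",np.hstack([cv2.resize(im,(400,343),interpolation=2),cv2.resize(t,(400,343),interpolation=2)]))
E
```

```text
14.9 [-222.8    2.5  164.5] [ 0.36226178 -0.65196893 -0.247253  ]
scene lever_tip 0.63 [290.2 128.1]
scene loop_bar 0.65 [224.6 147.9]
scene tin 0.92 [369.8 306.2]
top lever_tip 0.78 [432.5 212. ]
top loop_bar 0.96 [453.3 137.7]
top tin 0.89 [232.4 189.6]
lever_tip 3D [ 489.9 -176.4  159.2] res [3.5 3.5]
loop_bar 3D [ 617.4 -220.1  141. ] res [5.5 5.5]
tin 3D [555.8 170.1   6.2] res [2.5 2.5]
[-128.1    3.9    7.2]
[  6.5  -2.9 -11. ]
```

View pics/c8.png

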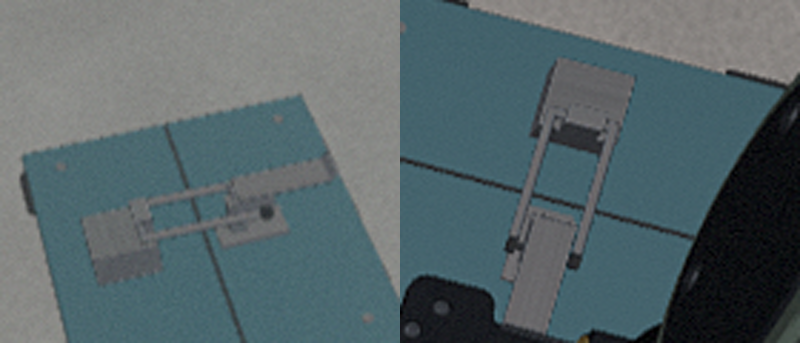

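The lever lies flat (tip height 7, against a required 8) with the robot clear of it. The bar is behind the hook and the tin hasn't moved. Handing in.

```bash
python3 -c "
from bench import robot
print(robot.close_job())"
```

```text
the job is handed in; nothing more can be done
None
```

The bread bin's latch is done up: the loop is over the keeper hook, the lever has snapped down and stays flat by itself, the tin has not moved, and the job was handed in at about 15 s.

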